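Reseat the gaping rings of a recipe board

ROBOT

A 6-joint arm with a two-finger parallel gripper is mounted at the origin on a cart in front of the work surface, level with it; the furniture and walls round the work are solid. World frame = base frame: x ahead of the robot, y to its left, z up, the work surface at z = 0. Lengths are in m, angles in rad, forces in N, time in s.
With the tool pointing down it reaches from about 0.3 to 0.875 m from the base axis. Payload 6.4 kg.
Tool frame: the origin (TCP) lies midway between the tips of the shut fingers; the grasp point (between the pads) lies 19 mm behind it; z points along the fingers, y is the line along which they close (so a half turn about z gives the same grasp; the last joint's range is limited). The gripper opens to 85 mm and grips with 20 to 120 N. Pads are 22 mm wide; open, the fingers measure 114 mm over their backs; the gripper's body (76 mm by 85 mm) begins 54 mm behind the grasp point. The pads swing forward as they close: fully open they stand 13 mm farther back than shut.
Start: joints at [0.969, 0.181, 1.607, -0, 1.354, -0.206], TCP at [0.222, 0.531, 0.231] pointing down, gripper open.
Joint ranges: [-2.99, 2.99], [-0.89, 2.07], [0.3, 2.58], [-1.14, 4.28], [0, 2.63], [-3.12, 3.12]. Speed limits (rad/s): [2.57, 2.57, 3.01, 3.14, 3.14, 3.14].

INTERFACE

Orientations are given as a unit quaternion [w, x, y, z].
In Python, from cell import robot gives the robot as it stands. The module is installed in compiled form; this text tells all that it offers.
- The arm moves only by the tool send_rows, never from a script. Its argument "moves" is one flat list of numbers, 7 for each row, row after row: the shift along the world's x, y, z in cm, then the turn, a rotation vector about the world's x, y, z in degrees, then the closure, from 0 (fully open) to 1 (shut). A call has 1 to 20 rows; each row shifts and turns the commanded pose from where the row before left it; what a row does not reach is not made up. A row lasts 1/12 s, in which the tool goes at most 41.7 mm and 7.16 degrees, less where a joint would pass 70% of its speed; a pose out of reach is approached as far as the arm can. A call with a gripper value outside its range is refused whole. The fingers move at their own pace and stop on an object; the grip force is fixed at half the most. Time passes only in rows, so rows that do not move let the fingers close. It gives the time, the measured TCP pose, the force, the opening and the grip force at its end, in the units of the state.
- robot.observe(): the state, without advancing time (a new reading comes with each control period).
- robot.grab_frame(name): name is "side" or "top"; returns a dict with "color" (420x560x3 uint8, red, green, blue), "range_z" (420x560 float32, m along the optical axis (not along the pixel's ray), 0 where there is no reading), "K" (3x3 intrinsics, pixels), "R" (3x3) and "t" (3): a world point X has camera coordinates R X + t. Camera axes: x right, y down, z forward; pixel columns grow to the right and rows downward; lengths in m; the calibration is good to about 2 mm. A picture is of the moment at which its call begins.
- robot.finish_job(): hands the job in; it is judged then, once.
Trained networks look in a picture, given as the dict that the camera call returned (one of the last four; its "shot" number tells which), for a name from the list of things; names that differ only in an ending like _2 or _b are one class to them, and where a whole thing is asked for, a point or a joint stands for the part that bears it (a point fixed in the world has none). Each returns a list of dicts, best first, with "conf" (0 to 1); they miss things now and then, are a little off and sometimes report something else, mostly with a low value. They report only what shows in the picture. A call takes as long as a camera call.
- robot.spot_in(thing, picture): "position" ([column, row] in pixels, amid what is visible of it).
- robot.outline_of(thing, picture): "region" (420x560 bool, what is visible of it) and "position" ([column, row] in pixels, amid what is visible of it).
The state is a dict: "time_s": time; "joints": joint angles; "joint_vel": joint speeds; "joint_torque": joint torques, N m; "tcp_pos": TCP position; "orientation": TCP orientation; "ft_force": force on the tool from outside, world axes, zero at the start; "torque": the same for the moment, N m; "grip_width": finger opening in m; "grip_force": force on a finger pad.
Only numpy, scipy, OpenCV 4.12 (cv2) and the standard library are available. Lean on these libraries where they do the work, as an engineer would, in place of code of your own. Each camera call takes 0.05 s, during which the arm holds its last target. There are 200 camera calls.

TASK

Two recipe boards with lever arch rings lie on the worktop. The rings of one did not close properly: its lever stands part way up and the rings gape. Lift that lever right up to its stop, which springs the rings fully open, then press it fully down so that they close, and let go; leave the other board's lever down.

Things in the scene. Friction and masses are not known exactly. Their poses are not given: they have to be found in the camera images.
- recipe_board: Fixed wooden board with gaping rings, 140 (x) x 200 (y) x 12 mm, white cards on it (top 17 mm). Origin: centre of underside. Lever arch mechanism along its +x edge: rings at y = +-40 mm from posts at x = 20 to a rod at x = 64, 54 mm high shut, 72 mm open (swinging up to +x). Lever hinge at (45, -35, 30) mm, axis = board x; lever runs along y, free end at +y. Left or right of the other board.
- recipe_lever (a joint): Angle of that board's lever, rad: 0 = fully down, level, rings closed; 1.3 = fully up at its stop, rings open. Starts at 0.3 to 0.5. It swings in the board's y-z plane: L mm out from the hinge is y = -35 + L cos q, z = 30 + L sin q. A stiff hinge: it stays wherever it is left, so it must be taken all the way; a spring helps it up. Takes up to 2 N at the grip to lift, 4 N to press.
- recipe_lever_grip (a point): Centre of the black finger grip on that lever's free end: 110 mm out from the hinge and 4 mm off the lever line on its upper side, so 34 mm above the worktop when down. The grip is 14 mm wide (board x: pinch it so), 36 mm long along the lever (88 to 124 mm from the hinge), 12 mm thick. Axes turn with the lever: y along it to the free end, x = board x.
- other_lever (a joint): Angle of the lever of the other board, which looks the same but lies with its lever fully down (0) and its rings closed. It is to stay down.

How it is judged:
By the outcome, as a careful person would: the job done as asked, in the order asked, and still so for the second after the job is handed in, with the robot touching nothing.
It also fails if it takes over 38 s, if anything falls off the work surface, if the arm or the gripper's body presses on something with over 40 N, if the wrist force passes 120 N, or if a joint passes its speed limit or range.

## Working session

There is one attempt and no reset: what is moved stays moved. The work goes in short steps, Python scripts to look and compute and a tool call to move; the robot and the scene stay as the last step left them, time stands still between calls to the robot, and variables do not carry over. Pictures are saved under pics/ and viewed, at most 10 in all, crops included, and the job is handed in when it is done.

Besides the shell and the picture viewer there is one more tool, called by a JSON object that holds its "op" and its "data". send_rows: Moves the arm, as the interface text tells. Its arguments: {"type":"object","properties":{"moves":{"type":"array","items":{"type":"number"}}},"required":["moves"]}

```bash
mkdir -p pics; cat > h.py <<'E'
import numpy as np, cv2
from cell import robot
def save(f,n): cv2.imwrite('pics/'+n,cv2.cvtColor(f['color'],cv2.COLOR_RGB2BGR))
def world(f):
    v,u=np.mgrid[0:420,0:560]; z=f['range_z']; K=f['K']
    P=np.stack([(u-K[0,2])/K[0,0]*z,(v-K[1,2])/K[1,1]*z,z],-1)
    return (P-f['t'])@f['R']
E
python3 - <<'E'
from h import *
s=robot.observe(); print(s['time_s'],s['tcp_pos'],s['orientation'],s['grip_width'])
ims=[]
for n in('top','side'):
    f=robot.grab_frame(n); save(f,n+'1.png'); W=world(f)
    np.savez(n+'1.npz',**{k:f[k] for k in('color','range_z','K','R','t')})
    print(n,-f['R'].T@f['t'],f['R'][2])
    for th in('recipe_board','recipe_lever','recipe_lever_grip','other_lever'):
        for d in robot.outline_of(th,f)[:3]:
            m=d['region']&(f['range_z']>0)
            print(th,round(d['conf'],2),np.round(d['position']),m.sum(),np.round(np.median(W[m],0),3) if m.any() else '')
E
```

```text
0.0 [0.22131885 0.5300972  0.23037493] [-3.75539263e-04  1.96598987e-01  9.80483577e-01 -8.08177466e-04] 0.08539518250536558
top [0.43299314 0.01288142 1.1664733 ] [ 1.18962221e-01 -1.54202297e-04 -9.92898769e-01]
recipe_board 0.86 [387. 223.] 4889 [ 0.533 -0.243  0.016]
recipe_lever 0.58 [380. 199.] 153 [ 0.579 -0.22   0.068]
recipe_lever_grip 0.75 [386. 203.] 239 [ 0.579 -0.236  0.06 ]
other_lever 0.75 [193. 226.] 242 [0.543 0.213 0.035]
side [ 0.49455429 -0.72594761  0.67995888] [ 0.05081281  0.76645541 -0.64028444]
recipe_board 0.65 [284. 324.] 7022 [ 0.531 -0.265  0.017]
recipe_lever 0.63 [307. 288.] 433 [ 0.576 -0.227  0.064]
other_lever 0.6 [272. 163.] 92 [0.535 0.233 0.036]
```

View pics/top1.png

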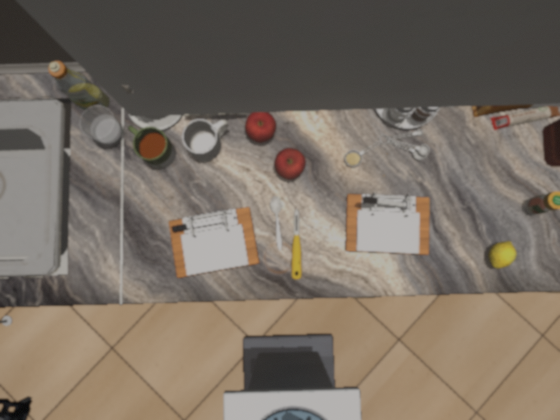

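View pics/side1.png

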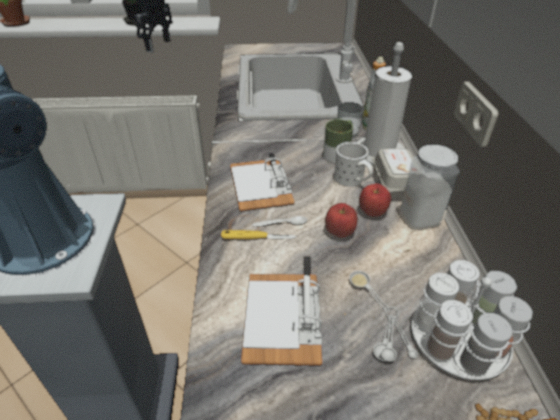

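Top: the right board's grip (370,201) and the left board's grip (179,228). In the side view the right board's lever (307,268) stands up. The networks agree, so the gaping board is the right one (y≈-0.24). Next I measure its grip, board yaw and the overhead cupboard.

```bash
python3 - <<'E'
import numpy as np,cv2
from h import world
ims=[]
for n,bx,b2 in(('top',(340,180,440,265),(165,200,262,280)),('side',(235,245,335,370),(222,145,300,215))):
    f=dict(np.load(n+'1.npz')); W=world(f); g=f['color'].max(-1)
    for b in(bx,b2):
        sl=np.s_[b[1]:b[3],b[0]:b[2]]; w=W[sl]; 
        m=(g[sl]<50)&(w[...,2]>.022)&(f['range_z'][sl]>0)
        k,l,st,c=cv2.connectedComponentsWithStats(m.astype('uint8'))
        for i in range(1,k):
            if st[i,4]>15:
                p=w[l==i]; q=p.mean(0); print(n,c[i]+b[:2],st[i,4],'mean',q.round(3),'lo',p.min(0).round(3),'hi',p.max(0).round(3))
        # board rect
        mb=(w[...,2]>.007)&(w[...,2]<.024)
        k,l,st,c=cv2.connectedComponentsWithStats(mb.astype('uint8')); i=1+st[1:,4].argmax()
        print(' board',[np.round(x,3) for x in cv2.minAreaRect(w[l==i][:,:2].astype('float32'))], np.median(w[l==i][:,2]).round(3))
    c=f['color'][bx[1]:bx[3],bx[0]:bx[2]]; ims.append(cv2.resize(c,(400,500 if n=='side' else 340),interpolation=cv2.INTER_CUBIC))
    if n=='top':
        cb=W[(W[...,2]>.25)&(W[...,0]>.4)]; print('cupboard',cb.min(0),cb.max(0))
o=np.zeros((500,800,3),'uint8'); o[:340,:400]=ims[0]; o[:,400:]=ims[1]
cv2.imwrite('pics/crop.png',cv2.cvtColor(o,cv2.COLOR_RGB2BGR))
E
```

```text
board [array([ 0.534, -0.245]), array([0.2  , 0.143]), np.float64(86.257)] 0.016
 board [array([0.503, 0.174]), array([0.14, 0.2 ]), np.float64(8.433)] 0.016
cupboard [ 0.43299314 -0.3412394   0.25002125] [0.9635613  0.56285698 1.1664733 ]
 board [array([ 0.53 , -0.243]), array([0.202, 0.14 ]), np.float64(85.758)] 0.017
 board [array([0.499, 0.174]), array([0.141, 0.205]), np.float64(8.581)] 0.017
```

View pics/crop.png

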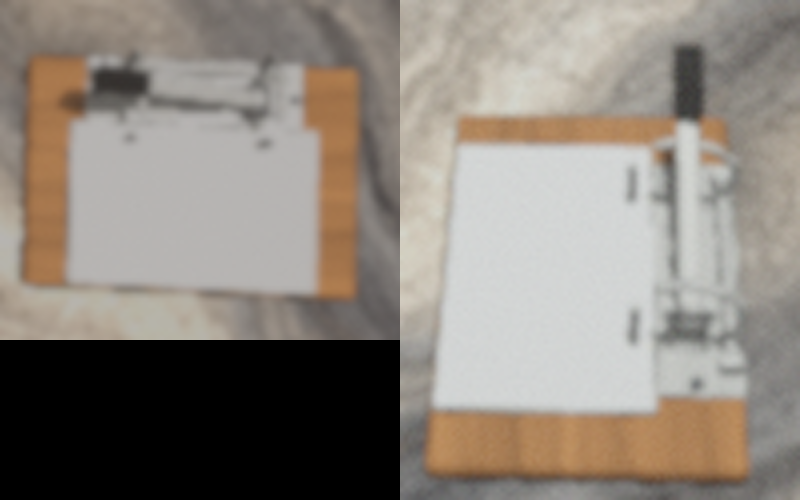

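The crop shows the grip standing up in both views, at full-frame pixels (370,200.5) top and (307,265.5) side. I triangulate these and check against the lever geometry.

```bash
python3 - <<'E'
import numpy as np,cv2
from h import world
from scipy.optimize import brentq
F={n:dict(np.load(n+'1.npz')) for n in('top','side')}
px={'top':(370,200.5),'side':(307,265.5)}
P=[F[n]['K']@np.c_[F[n]['R'],F[n]['t']] for n in px]
X=cv2.triangulatePoints(P[0],P[1],*[np.array(px[n],float).reshape(2,1) for n in px]); X=(X[:3]/X[3]).ravel(); print('tri',X.round(4))
for n in px:
    u,v=map(int,px[n]); W=world(F[n]); print(n,np.median(W[v-1:v+2,u-2:u+3].reshape(-1,3),0).round(4), F[n]['color'][v,u])
    print('reproj',(lambda q:q[:2]/q[2])(P[list(px).index(n)]@np.r_[X,1]).round(1))
yaw=np.radians(-4); C=np.array([.532,-.244]); R=np.array([[np.cos(yaw),-np.sin(yaw)],[np.sin(yaw),np.cos(yaw)]])
print('board frame',(R.T@(X[:2]-C)).round(4))
for q in(0,.3,.4,.5,.8,1.3):
    y=-.035+.11*np.cos(q)-.004*np.sin(q); z=.03+.11*np.sin(q)+.004*np.cos(q); print(q,(C+R@[.045,y]).round(4),round(z,4))
W=world(F['top']); m=(W[...,2]>.3)&(W[...,0]>.5)&(F['top']['range_z']>0)&(np.abs(W[...,1]+.2)<.12); print('cup',W[m].min(0),W[m].max(0),np.percentile(W[m][:,2],[1,50]))
E
```

```text
tri [ 0.58   -0.1912  0.0861]
top [ 0.5802 -0.1903  0.0906] [54 50 48]
reproj [370.  200.4]
side [ 0.58   -0.1925  0.0892] [64 61 62]
reproj [306.8 265.5]
board frame [0.0442 0.0561]
0 [ 0.5821 -0.1723] 0.034
0.3 [ 0.5817 -0.1784] 0.0663
0.4 [ 0.5814 -0.1825] 0.0765
0.5 [ 0.581  -0.1877] 0.0862
0.8 [ 0.5796 -0.2085] 0.1117
1.3 [ 0.5762 -0.2565] 0.1371
cup [ 0.62885212 -0.31996312  0.57521354] [ 0.63514783 -0.08001029  0.82105183] [0.58148525 0.71708343]
```

Grip at (0.580,-0.191,0.087). The two views and the depth agree, and it matches q≈0.5 with board yaw -4°. Next is a hover above it, tool y turned to board x.

{"op": "send_rows", "data": {"moves": [1.8,-3.6,-0.1,0,0,-3.55,0,1.8,-3.6,-0.1,0,0,-3.55,0,1.8,-3.6,-0.1,0,0,-3.55,0,1.8,-3.6,-0.1,0,0,-3.55,0,1.8,-3.6,-0.1,0,0,-3.55,0,1.8,-3.6,-0.1,0,0,-3.55,0,1.8,-3.6,-0.1,0,0,-3.55,0,1.8,-3.6,-0.1,0,0,-3.55,0,1.8,-3.6,-0.1,0,0,-3.55,0,1.8,-3.6,-0.1,0,0,-3.55,0,1.8,-3.6,-0.1,0,0,-3.55,0,1.8,-3.6,-0.1,0,0,-3.55,0,1.8,-3.6,-0.1,0,0,-3.55,0,1.8,-3.6,-0.1,0,0,-3.55,0,1.8,-3.6,-0.1,0,0,-3.55,0,1.8,-3.6,-0.1,0,0,-3.55,0,1.8,-3.6,-0.1,0,0,-3.55,0,1.8,-3.6,-0.1,0,0,-3.55,0,1.8,-3.6,-0.1,0,0,-3.55,0,1.8,-3.6,-0.1,0,0,-3.55,0]}}

```text
time_s: 2.17
tcp_pos: [0.5823, -0.1915, 0.2112]
orientation: [0.0, 0.731, 0.683, 0.0]
ft_force: [1.6, -0.2, 0.4]
grip_width: 0.0853
grip_force: 0.0
```

```bash
cat >> h.py <<'E'
from scipy.spatial.transform import Rotation as Ro
YAW=-4.; C=np.array([.5315,-.2445,0]); B=Ro.from_euler('z',YAW,degrees=True)
def pose(q,tilt,e=.013,up=0):
    g=np.array([.045,-.035+.11*np.cos(q)-.004*np.sin(q),.03+.11*np.sin(q)+.004*np.cos(q)])
    d=np.array([0,np.sin(tilt),-np.cos(tilt)])
    p=C+B.apply(g+(e-up)*d)
    y=np.array([1.,0,0]); M=np.c_[np.cross(y,d),y,d]
    return p,B*Ro.from_matrix(M)
def delta(p0,r0,p1,r1):
    return np.r_[(p1-p0)*100,(r1*r0.inv()).as_rotvec(degrees=True)]
def cur():
    s=robot.observe(); o=s['orientation']; return np.array(s['tcp_pos']),Ro.from_quat(np.r_[o[1:],o[0]]),s
E
python3 - <<'E'
from h import *
p,r,s=cur(); print(np.round(s['joints'],2))
print(pose(.53,.28)[0])
print('hover',delta(p,r,*pose(.53,.28,up=.07)).round(2)); print('down',delta(*pose(.53,.28,up=.07),*pose(.53,.28)).round(2))
E
```

```text
[-0.51  0.28  1.53  0.    1.33 -0.44]
[ 0.58067896 -0.18630953  0.07656618]
hover [-0.29 -1.41 -6.74 16.   -1.09 -0.12]
down [ 0.13  1.93 -6.73  0.    0.    0.  ]
```

{"op": "send_rows", "data": {"moves": [-0.07,-0.35,-1.68,4,-0.27,-0.03,0.35,-0.07,-0.35,-1.68,4,-0.27,-0.03,0.35,-0.07,-0.35,-1.68,4,-0.27,-0.03,0.35,-0.07,-0.35,-1.68,4,-0.27,-0.03,0.35,0,0,0,0,0,0,0.35,0.03,0.39,-1.35,0,0,0,0.35,0.03,0.39,-1.35,0,0,0,0.35,0.03,0.39,-1.35,0,0,0,0.35,0.02,0.38,-1.34,0,0,0,0.35,0.02,0.38,-1.34,0,0,0,0.35,0,0,0,0,0,0,0.35]}}

```text
time_s: 3.08
tcp_pos: [0.5787, -0.182, 0.0741]
orientation: [-0.097, 0.723, 0.677, 0.101]
ft_force: [0.4, 1.0, -0.6]
grip_width: 0.0552
grip_force: 0.0
```

```bash
python3 - <<'E'
from h import *
p,r,s=cur(); print(np.round(s['joints'],2),p.round(4),s['ft_force'],s['grip_width'])
print('err',delta(p,r,*pose(.53,.28)).round(2))
a=robot.grab_frame('side')['color'][200:340,220:400]; b=robot.grab_frame('top')['color'][150:290,310:490]
o=np.hstack([cv2.resize(x,(400,311),interpolation=cv2.INTER_CUBIC) for x in(a,b)])
cv2.imwrite('pics/grasp.png',o[...,::-1])
E
```

```text
[-0.63  0.5   1.56  0.25  1.25 -0.66] [ 0.5787 -0.182   0.0741] [ 0.38404417  0.96036364 -0.62190502] 0.055204665698234755
err [ 0.2  -0.43  0.24 -0.11 -0.18 -0.27]
```

View pics/grasp.png

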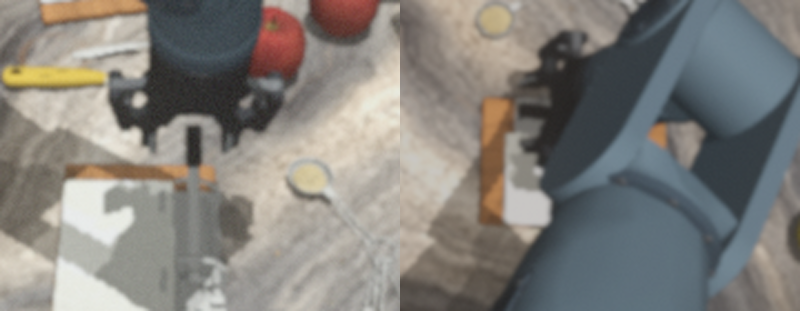

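In the side crop the black grip (195,145) sits centred between the fingers. I correct by a few mm and close.

{"op": "send_rows", "data": {"moves": [0.2,-0.4,0.2,0,0,0,0.35,0,0,0,0,0,0,0.6,0,0,0,0,0,0,1,0,0,0,0,0,0,1,0,0,0,0,0,0,1,0,0,0,0,0,0,1,0,0,0,0,0,0,1,0,0,0,0,0,0,1]}}

```text
time_s: 3.85
tcp_pos: [0.5823, -0.1883, 0.0791]
orientation: [-0.095, 0.723, 0.677, 0.102]
ft_force: [-1.2, -1.1, 2.2]
grip_width: 0.0117
grip_force: 62.1
```

```bash
python3 - <<'E'
from h import *
p,r,s=cur(); print(p.round(4),np.round(s['ft_force'],1),s['grip_width'],s['grip_force'])
print('err',delta(p,r,*pose(.53,.28)).round(2))
np.set_printoptions(suppress=True)
print('up, 16 rows'); qs=np.linspace(.53,1.33,17)
for a,b in zip(qs,qs[1:]): print(delta(*pose(a,a-.25),*pose(b,b-.25)).round(2))
E
```

```text
[ 0.5823 -0.1883  0.0791] [-1.2 -1.1  2.2] 0.011722418832698363 62.1294379234314
err [-0.16  0.2  -0.25  0.03  0.05 -0.19]
up, 16 rows
[-0.02 -0.24  0.48  2.86 -0.2  -0.  ]
[-0.02 -0.27  0.46  2.86 -0.2  -0.  ]
[-0.02 -0.29  0.45  2.86 -0.2   0.  ]
[-0.02 -0.31  0.43  2.86 -0.2  -0.  ]
[-0.02 -0.33  0.42  2.86 -0.2   0.  ]
[-0.02 -0.35  0.4   2.86 -0.2   0.  ]
[-0.03 -0.37  0.38  2.86 -0.2  -0.  ]
[-0.03 -0.39  0.36  2.86 -0.2   0.  ]
[-0.03 -0.41  0.34  2.86 -0.2  -0.  ]
[-0.03 -0.43  0.32  2.86 -0.2   0.  ]
[-0.03 -0.44  0.3   2.86 -0.2  -0.  ]
[-0.03 -0.46  0.28  2.86 -0.2  -0.  ]
[-0.03 -0.47  0.25  2.86 -0.2   0.  ]
[-0.03 -0.48  0.23  2.86 -0.2  -0.  ]
[-0.03 -0.49  0.21  2.86 -0.2   0.  ]
[-0.04 -0.5   0.18  2.86 -0.2   0.  ]
```

{"op": "send_rows", "data": {"moves": [-0.02,-0.24,0.48,2.86,-0.2,0,1,-0.02,-0.27,0.46,2.86,-0.2,0,1,-0.02,-0.29,0.45,2.86,-0.2,0,1,-0.02,-0.31,0.43,2.86,-0.2,0,1,-0.02,-0.33,0.42,2.86,-0.2,0,1,-0.02,-0.35,0.4,2.86,-0.2,0,1,-0.03,-0.37,0.38,2.86,-0.2,0,1,-0.03,-0.39,0.36,2.86,-0.2,0,1,0,0,0,0,0,0,1]}}

```text
time_s: 4.6
tcp_pos: [0.5802, -0.2152, 0.1121]
orientation: [-0.228, 0.689, 0.643, 0.246]
ft_force: [-1.6, -0.1, 2.0]
grip_width: 0.012
grip_force: 62.1
```

```bash
python3 - <<'E'
from h import *
p,r,s=cur(); print(np.round(s['joints'],2),p.round(4),s['grip_width'])
print('err',delta(p,r,*pose(.93,.68)).round(2))
f=robot.grab_frame('side'); cv2.imwrite('pics/mid.png',cv2.resize(f['color'][180:370,210:400],(570,570),interpolation=cv2.INTER_CUBIC)[...,::-1])
E
```

```text
[-0.8   0.65  1.37  0.49  1.61 -0.84] [ 0.5802 -0.2152  0.1121] 0.01199827320236829
err [-0.13  0.32 -0.17 -0.17  0.12 -0.02]
```

View pics/mid.png

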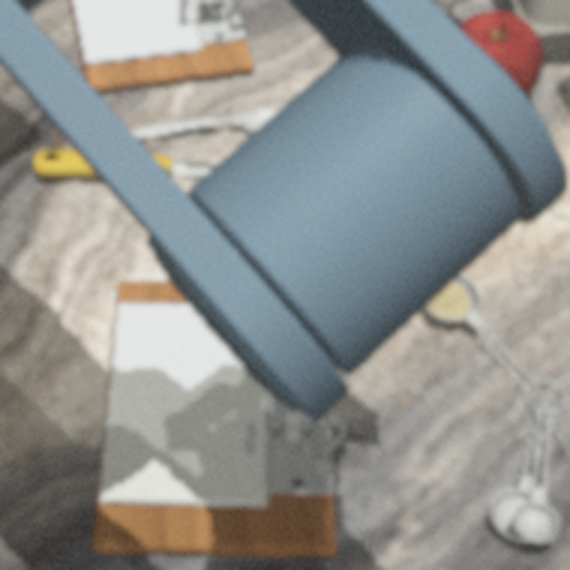

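The wrist hides the lever here, but the grip holds. I continue to the stop and a little beyond, watching the force.

{"op": "send_rows", "data": {"moves": [-0.03,-0.41,0.34,2.86,-0.2,0,1,-0.03,-0.43,0.32,2.86,-0.2,0,1,-0.03,-0.44,0.3,2.86,-0.2,0,1,-0.03,-0.46,0.28,2.86,-0.2,0,1,-0.03,-0.47,0.25,2.86,-0.2,0,1,-0.03,-0.48,0.23,2.86,-0.2,0,1,-0.03,-0.49,0.21,2.86,-0.2,0,1,-0.04,-0.5,0.18,2.86,-0.2,0,1,0,0,0,0,0,0,1]}}

```text
time_s: 5.4
tcp_pos: [0.5775, -0.2511, 0.1315]
orientation: [-0.351, 0.627, 0.585, 0.377]
ft_force: [-1.9, -4.1, -4.2]
grip_width: 0.0123
grip_force: 62.1
```

```bash
python3 - <<'E'
from h import *
p,r,s=cur(); print(np.round(s['joints'],2),p.round(4),np.round(s['ft_force'],1),np.round(s['torque'],2),s['grip_width'])
print('err',delta(p,r,*pose(1.33,1.08)).round(2))
print(delta(*pose(1.33,1.08),*pose(1.40,1.15)).round(2))
E
```

```text
[-0.92  0.89  1.15  0.69  1.96 -0.88] [ 0.5775 -0.2511  0.1315] [-1.9 -4.1 -4.2] [-1.61  0.23  0.19] 0.012265607715316937
err [-0.12  0.23  0.01 -0.07  0.05  0.01]
[-0.05 -0.72  0.21  4.   -0.28 -0.  ]
```

{"op": "send_rows", "data": {"moves": [-0.03,-0.36,0.1,2,-0.14,0,1,-0.02,-0.36,0.1,2,-0.14,0,1,0,0,0,0,0,0,1,0,0,0,0,0,0,1]}}

```text
time_s: 5.73
tcp_pos: [0.5771, -0.2567, 0.1332]
orientation: [-0.37, 0.614, 0.574, 0.396]
ft_force: [-1.8, 0.8, -15.1]
grip_width: 0.012
grip_force: 61.0
```

```bash
python3 - <<'E'
from h import *
p,r,s=cur(); print(np.round(s['joints'],2),p.round(4),np.round(s['ft_force'],1),np.round(s['torque'],2),s['grip_width'])
print('err',delta(p,r,*pose(1.40,1.15)).round(2))
f=robot.grab_frame('top'); cv2.imwrite('pics/up.png',cv2.resize(f['color'][140:290,300:480],(600,500),interpolation=cv2.INTER_CUBIC)[...,::-1])
E
```

```text
[-0.93  0.93  1.11  0.72  2.01 -0.87] [ 0.5771 -0.2567  0.1332] [ -1.8   0.8 -15.1] [-3.17  0.23  0.21] 0.012024492088939255
err [-0.13  0.07  0.06  0.2  -0.03 -0.13]
```

View pics/up.png

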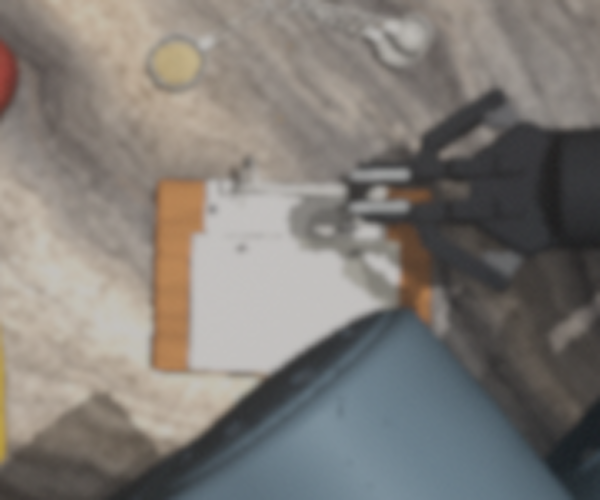

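The fingers hold the raised lever, and a firm resisting moment has appeared, so it is at the stop. One more small push confirms it.

{"op": "send_rows", "data": {"moves": [0,-0.35,0.05,2,-0.14,0,1,0,0,0,0,0,0,1,0,0,0,0,0,0,1]}}

```text
time_s: 6.03
tcp_pos: [0.5769, -0.2591, 0.1343]
orientation: [-0.382, 0.606, 0.567, 0.407]
ft_force: [-3.1, 5.4, -13.9]
grip_width: 0.0119
grip_force: 60.3
```

```bash
python3 - <<'E'
from h import *
np.set_printoptions(suppress=True)
p,r,s=cur(); print(p.round(4),np.round(s['ft_force'],1),np.round(s['torque'],2),s['grip_width'])
qs=np.linspace(1.38,-.0,21); print('down')
for a,b in zip(qs,qs[1:]): print(delta(*pose(a,a-.25),*pose(b,b-.25)).round(2))
E
```

```text
[ 0.5769 -0.2591  0.1343] [ -3.1   5.4 -13.9] [-2.78  0.31  0.4 ] 0.011910589565222446
down
[ 0.05  0.7  -0.22 -3.94  0.28  0.  ]
[ 0.05  0.69 -0.27 -3.94  0.28 -0.  ]
[ 0.05  0.67 -0.32 -3.94  0.28  0.  ]
[ 0.04  0.64 -0.36 -3.94  0.28  0.  ]
[ 0.04  0.62 -0.41 -3.94  0.28 -0.  ]
[ 0.04  0.59 -0.45 -3.94  0.28  0.  ]
[ 0.04  0.55 -0.49 -3.94  0.28 -0.  ]
[ 0.04  0.52 -0.52 -3.94  0.28 -0.  ]
[ 0.03  0.48 -0.56 -3.94  0.28  0.  ]
[ 0.03  0.44 -0.59 -3.94  0.28 -0.  ]
[ 0.03  0.4  -0.62 -3.94  0.28 -0.  ]
[ 0.02  0.36 -0.65 -3.94  0.28  0.  ]
[ 0.02  0.31 -0.67 -3.94  0.28 -0.  ]
[ 0.02  0.27 -0.69 -3.94  0.28 -0.  ]
[ 0.02  0.22 -0.71 -3.94  0.28  0.  ]
[ 0.01  0.17 -0.72 -3.94  0.28 -0.  ]
[ 0.01  0.12 -0.73 -3.94  0.28  0.  ]
[ 0.    0.07 -0.74 -3.94  0.28  0.  ]
[ 0.    0.02 -0.74 -3.94  0.28  0.  ]
[-0.   -0.03 -0.74 -3.94  0.28 -0.  ]
```

Let me confirm the lever angle from depth before pressing down.

```bash
python3 - <<'E'
from h import *
for n in('top','side'):
    f=robot.grab_frame(n); W=world(f); b=B.inv().apply((W-C).reshape(-1,3)).reshape(W.shape)*1000
    ok=f['range_z']>0
    m=ok&(abs(b[...,0]-45)<7)&(b[...,1]>-50)&(b[...,1]<15)&(b[...,2]>36)&(b[...,2]<125)
    P=b[m]; print(n,'lever pts'); print(P[P[:,2].argsort()][::max(1,len(P)//14)].round(0)[:,:].tolist())
    m=ok&(abs(b[...,0]-50)<30)&(b[...,1]>-50)&(b[...,1]<-30)&(b[...,2]>45)&(b[...,2]<85); print('ring-',m.sum(),b[m].max(0).round() if m.any() else '')
E
```

```text
top lever pts
[[39.0, -30.0, 36.0], [52.0, -35.0, 36.0], [44.0, -33.0, 36.0], [47.0, -33.0, 37.0], [42.0, -37.0, 38.0], [42.0, -32.0, 38.0], [44.0, -35.0, 38.0], [41.0, -34.0, 40.0], [51.0, -31.0, 42.0], [42.0, -32.0, 57.0], [42.0, -28.0, 73.0]]
ring- 2 [ 61. -32.  68.]
side lever pts
[]
ring- 0
```

Lever points at (y,z) = (-32,57) and (-28,73) mm give about 1.3 rad, so it is at the stop. Now press it down along the arc.

{"op": "send_rows", "data": {"moves": [0.05,0.7,-0.22,-3.94,0.28,0,1,0.05,0.69,-0.27,-3.94,0.28,0,1,0.05,0.67,-0.32,-3.94,0.28,0,1,0.04,0.64,-0.36,-3.94,0.28,0,1,0.04,0.62,-0.41,-3.94,0.28,0,1,0.04,0.59,-0.45,-3.94,0.28,0,1,0.04,0.55,-0.49,-3.94,0.28,0,1,0.04,0.52,-0.52,-3.94,0.28,0,1,0.03,0.48,-0.56,-3.94,0.28,0,1,0.03,0.44,-0.59,-3.94,0.28,0,1,0.03,0.4,-0.62,-3.94,0.28,0,1,0.02,0.36,-0.65,-3.94,0.28,0,1,0.02,0.31,-0.67,-3.94,0.28,0,1,0.02,0.27,-0.69,-3.94,0.28,0,1]}}

```text
time_s: 7.3
tcp_pos: [0.5826, -0.1843, 0.0714]
orientation: [-0.076, 0.725, 0.68, 0.081]
ft_force: [-3.6, 11.6, 9.7]
grip_width: 0.012
grip_force: 62.5
```

```bash
python3 - <<'E'
from h import *
np.set_printoptions(suppress=True)
p,r,s=cur(); print(p.round(4),np.round(s['ft_force'],1),np.round(s['torque'],2),s['grip_width'])
q=1.38-14*.069; print(q,'err',delta(p,r,*pose(q,q-.25)).round(2)); print('to end',delta(p,r,*pose(0,-.25)).round(2))
E
```

```text
[ 0.5826 -0.1843  0.0714] [-3.6 11.6  9.7] [ 1.9   0.99 -0.06] 0.012039702344259573
0.4139999999999998 err [-0.16  0.27 -0.63 -3.36  0.24 -0.29]
to end [ -0.13   0.83  -5.   -27.03   1.84  -0.29]
```

{"op": "send_rows", "data": {"moves": [0,0.24,-0.58,-3.2,0.22,0,1,0,0.2,-0.6,-3.2,0.22,0,1,0,0.17,-0.61,-3.2,0.22,0,1,0,0.13,-0.62,-3.2,0.22,0,1,0,0.09,-0.63,-3.2,0.22,0,1,0,0.05,-0.64,-3.2,0.22,0,1,0,0.02,-0.65,-3.2,0.22,0,1,0,0,0,0,0,0,1]}}

```text
time_s: 7.97
tcp_pos: [0.5833, -0.1752, 0.027]
orientation: [0.059, 0.727, 0.681, -0.062]
ft_force: [-3.0, 10.7, 12.1]
grip_width: 0.0124
grip_force: 63.9
```

```bash
python3 - <<'E'
from h import *
np.set_printoptions(suppress=True)
p,r,s=cur(); print(p.round(4),np.round(s['ft_force'],1),np.round(s['torque'],2),s['grip_width'])
print('to end',delta(p,r,*pose(0,-.25)).round(2))
E
```

```text
[ 0.5833 -0.1752  0.027 ] [-3.  10.7 12.1] [ 1.35  0.7  -0.63] 0.01242683128714263
to end [-0.19 -0.09 -0.56 -4.45  0.35 -0.31]
```

{"op": "send_rows", "data": {"moves": [0,0.05,-0.3,-1.5,0.1,0,1,0,0.05,-0.3,-1.5,0.1,0,1,0,0,0,0,0,0,1,0,0,0,0,0,0,1]}}

```text
time_s: 8.3
tcp_pos: [0.5834, -0.1754, 0.0234]
orientation: [0.076, 0.726, 0.679, -0.081]
ft_force: [-8.6, 13.0, 24.4]
grip_width: 0.0123
grip_force: 65.4
```

{"op": "send_rows", "data": {"moves": [0,0,-0.3,0,0,0,1,0,0,0,0,0,0,1,0,0,0,0,0,0,1]}}

```text
time_s: 8.55
tcp_pos: [0.5836, -0.1756, 0.0216]
orientation: [0.076, 0.726, 0.678, -0.081]
ft_force: [-12.8, 17.0, 32.2]
grip_width: 0.0123
grip_force: 66.7
```

Firmly at the bottom stop. I ease the preload, open and look from above.

{"op": "send_rows", "data": {"moves": [0,0,0.4,0,0,0,1,0,0,0,0,0,0,0.6,0,0,0,0,0,0,0.6,0,0,0,0,0,0,0.6,0,0,0,0,0,0,0.6,0,0.2,0.8,0,0,0,0.6,0,0.4,1.6,0,0,0,0.6,0,0.6,2.4,0,0,0,0.6,0,0.6,2.4,0,0,0,0.6,0,0.6,2.4,0,0,0,0.6,0,3,2.4,0,0,0,0.6,0,3,2.4,0,0,0,0.6,0,3,2,0,0,0,0.6,0,3.5,0,0,0,0,0.6,-1,3.5,0,0,0,0,0.6,-1,3.5,0,0,0,0,0.6,0,0,0,0,0,0,0.6]}}

```text
time_s: 9.97
tcp_pos: [0.5605, 0.046, 0.1838]
orientation: [0.075, 0.724, 0.68, -0.081]
ft_force: [-0.4, -0.9, -0.7]
grip_width: 0.0341
grip_force: 0.0
```

```bash
python3 - <<'E'
from h import *
p,r,s=cur(); print(s['time_s'],p.round(3),np.round(s['ft_force'],1))
o=[]
for n,b in(('side',(180,370,210,400)),('top',(150,290,310,450))):
    f=robot.grab_frame(n); o.append(cv2.resize(f['color'][b[0]:b[1],b[2]:b[3]],(400,400),interpolation=cv2.INTER_CUBIC))
    W=world(f); ok=f['range_z']>0
    for nm,CC,BB in(('this',C,B),('other',np.array([.501,.174,0]),Ro.from_euler('z',8.5,degrees=True))):
        q=BB.inv().apply((W-CC).reshape(-1,3)).reshape(W.shape)*1000
        m=ok&(abs(q[...,0]-45)<5)&(abs(q[...,1]-72)<14)
        print(n,nm,'grip z',m.sum(),np.percentile(q[m][:,2],[20,50,80]).round(1) if m.any() else '')
        m=ok&(abs(q[...,0]-45)<25)&(abs(abs(q[...,1])-40)<8)&(q[...,2]>42)&(q[...,2]<95); print('  ring top',m.sum(),q[m][:,2].max().round() if m.any() else '')
cv2.imwrite('pics/end.png',np.hstack(o)[...,::-1])
E
```

```text
9.9667 [0.56  0.046 0.184] [-0.4 -0.9 -0.7]
side this grip z 55 [41.3 42.2 43.2]
  ring top 115 57.0
side other grip z 20 [15.6 39.2 41.7]
  ring top 54 57.0
top this grip z 71 [18.  40.3 42.2]
  ring top 71 58.0
top other grip z 0 
  ring top 35 58.0
```

View pics/end.png

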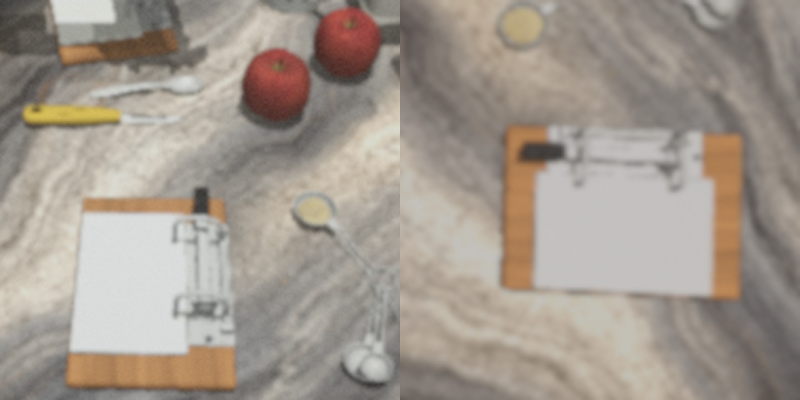

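Both views show the lever down and the rings closed. Grip top is about 41 mm against 40 nominal, and ring top equals the other board's. There is time for a quick extra press with shut fingers.

```bash
python3 - <<'E'
from h import *
p,r,s=cur(); t=pose(0,0,e=-.056); print(t[0],delta(p,r,*t).round(2))
E
```

```text
[ 0.58162212 -0.17282174  0.09      ] [  1.96 -21.44  -9.4   12.8   -0.93  -0.32]
```

{"op": "send_rows", "data": {"moves": [0.25,-2.68,-0.6,1.6,-0.1,0,1,0.25,-2.68,-0.6,1.6,-0.1,0,1,0.25,-2.68,-0.6,1.6,-0.1,0,1,0.25,-2.68,-0.6,1.6,-0.1,0,1,0.25,-2.68,-1.75,1.6,-0.1,0,1,0.25,-2.68,-1.75,1.6,-0.1,0,1,0.25,-2.68,-1.75,1.6,-0.1,0,1,0.2,-2.68,-1.75,1.6,-0.1,0,1,0,0,0,0,0,0,1,0,0,0,0,0,0,1,0,0,-1.2,0,0,0,1,0,0,-1.2,0,0,0,1,0,0,-1.2,0,0,0,1,0,0,-0.6,0,0,0,1,0,0,0,0,0,0,1]}}

```text
time_s: 11.32
tcp_pos: [0.5804, -0.1724, 0.0453]
orientation: [-0.003, 0.73, 0.684, -0.002]
ft_force: [0.5, -0.1, -0.3]
grip_width: -0.0002
grip_force: 0.0
```

{"op": "send_rows", "data": {"moves": [0,0,-0.3,0,0,0,1,0,0,-0.3,0,0,0,1,0,0,-0.3,0,0,0,1,0,0,0,0,0,0,1,0,0,0,0,0,0,1]}}

```text
time_s: 11.73
tcp_pos: [0.5824, -0.174, 0.0393]
orientation: [-0.0, 0.73, 0.683, -0.0]
ft_force: [0.9, 2.3, 2.7]
grip_width: -0.0005
grip_force: 1.4
```

{"op": "send_rows", "data": {"moves": [0,0,-0.3,0,0,0,1,0,0,-0.3,0,0,0,1,0,0,0,0,0,0,1,0,0,0,0,0,0,1]}}

```text
time_s: 12.07
tcp_pos: [0.5827, -0.1738, 0.0354]
orientation: [-0.0, 0.73, 0.683, -0.0]
ft_force: [-5.4, 7.1, 20.5]
grip_width: -0.0002
grip_force: 10.0
```

Solid contact at 20 N, so the lever is fully down. I lift clear and hand in.

{"op": "send_rows", "data": {"moves": [0,0,1,0,0,0,1,0,0,2,0,0,0,1,0,0,3,0,0,0,1,0,0,3,0,0,0,1,0,0,3,0,0,0,1,0,0,3,0,0,0,1,0,2,1,0,0,0,1,0,3,0,0,0,0,1,0,3,0,0,0,0,1,-1,3,0,0,0,0,1,-1,3,0,0,0,0,1,0,3,0,0,0,0,1,0,0,0,0,0,0,1,0,0,0,0,0,0,1]}}

```text
time_s: 13.23
tcp_pos: [0.5617, -0.003, 0.1928]
orientation: [-0.0, 0.729, 0.684, -0.001]
ft_force: [0.7, 0.5, 0.9]
grip_width: 0.0003
grip_force: 0.0
```

```bash
python3 - <<'E'
from h import *
f=robot.grab_frame('side'); W=world(f); q=B.inv().apply((W-C).reshape(-1,3)).reshape(W.shape)*1000
m=(f['range_z']>0)&(abs(q[...,0]-45)<5)&(abs(q[...,1]-72)<14); z=np.median(q[m][:,2]); print('grip top',z)
if z<44: print(robot.finish_job())
E
```

```text
grip top 41.16661478478015
the job is handed in; nothing more can be done
None
```

The right-hand board's lever was lifted to its stop, pressed fully down and let go; its rings look closed in the camera images, the other lever was not touched, and the job was handed in at about 13 s (no verdict was returned).

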